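Crack open the desiccator lid and hold it ajar

ROBOT

A 6-joint arm with a two-finger parallel gripper is mounted at the origin on the work surface; the furniture and walls round the work are solid. World frame = base frame: x ahead of the robot, y to its left, z up, the work surface at z = 0. Lengths are in m, angles in degrees, forces in N, time in s.
With the tool pointing down it reaches from about 0.3 to 0.75 m from the base axis. Payload 8.5 kg.
Tool frame: the origin (TCP) lies on the centre line of the jaws, within the pads' length; the fingertips stand 17 mm ahead of it and the grasp point (between the pads) lies 2 mm behind it; z points along the fingers, y is the direction in which the jaws open and shut (so a half turn about z gives the same grasp; the last joint's range is limited). The gripper opens to 85 mm and grips with 20 to 120 N. Pads are 22 mm wide; open, the fingers measure 114 mm over their backs; the gripper's body (76 mm by 85 mm) begins 54 mm behind the grasp point. The pads swing forward as they close: fully open they stand 13 mm farther back than shut.
Start: joints at [58.94, 21.807, 74.336, -0, 83.858, -12.336], TCP at [0.177, 0.521, 0.248] pointing down, gripper open.
Joint ranges: [-178.18, 178.18], [-50.72, 133.34], [12.68, 142.11], [-81.47, 261.47], [9.98, 163.14], [-165.26, 165.26]. Speed limits (degrees/s): [136.94, 136.94, 180, 180, 180, 180].

INTERFACE

Orientations are given as a 3x3 rotation matrix whose columns are the frame's x, y, z axes.
In Python, from rig import env, imaging, close_job gives the robot as it stands.
- The arm moves only by the tool step_arm, never from a script. Its argument "steps" is one flat list of numbers, 7 for each row, row after row: the opening, from 0 (shut) to 1 (fully open), then the shift along the tool's x, y, z as a fraction of full scale, then the turn, a rotation vector about the tool's x, y, z as a fraction of full scale. A call has 1 to 10 rows; each row is the pose to reach, as a shift and turn from the pose commanded when the call began, along the tool's axes at that moment; what a row does not reach only later rows make up. Full scale, the value 1, is 0.3 m for a shift and 45 degrees for a turn. A row lasts 1/10 s, in which the tool goes at most 50 mm and 8.59 degrees, less where a joint would pass 70% of its speed; a pose out of reach is approached as far as the arm can. A call with a number of a shift or a turn outside -1 to 1 is refused whole. A call with a gripper value outside its range is refused whole. The fingers move at their own pace and stop on an object; "grip_force" is the grip in N (left out, the last holds). Time passes only in rows, so rows that repeat a pose let the fingers close. It gives the time, the measured TCP pose, the force and the opening at its end, in the units of the state.
- env.observe(): the state, without advancing time (a new reading comes with each control period).
- imaging.get_image(name): name is "side" or "top" or "wrist"; returns (picture, depth): 384x512x3 uint8, blue, green, red; 384x512 float32, m along the optical axis (not along the pixel's ray), 0 where there is no reading.
- imaging.get_calibration(name): a dict with "camera_matrix" (3x3 intrinsics, pixels), "k1" (the pictures are not rectified: a ray, as slopes to the right and down, at radius r is drawn at 1 + k1 r^2 times it, then the intrinsics apply), "world_from_camera" (4x4, takes a point from camera to world coordinates). Camera axes: x right, y down, z forward; pixel columns grow to the right and rows downward; lengths in m; the calibration is good to about 2 mm. A picture is of the moment at which its call begins: read the wrist's pose just before it. get_calibration takes no time and is no camera call; for the wrist camera it gives the pose at the moment of the call.
- close_job(): hands the job in, once; it reports no verdict.
Trained networks look in the newest picture that a camera, given by its name, has taken for a name from the list of things; names that differ only in an ending like _2 or _b are one class to them, and where a whole thing is asked for, a point or a joint stands for the part that bears it (a point fixed in the world has none). Each returns a list of dicts, best first, with "score" (0 to 1); they miss things now and then, are a little off and sometimes report something else, mostly with a low value. They report only what shows in the picture. A call takes as long as a camera call.
- imaging.spot_in(camera, target): "pixel" ([column, row] in pixels, amid what is visible of it).
- imaging.regions_of(camera, target): "mask" (384x512 bool, what is visible of it) and "pixel" ([column, row] in pixels, amid what is visible of it).
- imaging.pinpoint(camera, target): "pixel" ([column, row] in pixels: a listed point, or the origin of a listed thing).
The state is a dict: "time_s": time; "q": joint angles; "qvel": joint speeds; "joint_efforts": joint torques, N m; "position": TCP position; "tool_rot": TCP orientation; "ft_force": force on the tool from outside, world axes, zero at the start; "wrist_torque": the same for the moment, N m; "grip_width": finger opening in m.
Only numpy, scipy, OpenCV 4.12 (cv2) and the standard library are available. Lean on these libraries where they do the work, as an engineer would, in place of code of your own. Each camera call takes 0.05 s, during which the arm holds its last target.

TASK

The lid of the desiccator box sticks in its rubber seal: take it by its black bar handle, pull it straight up until it breaks free, and keep it just slightly open: level and centred over the box, with a gap of about 2 cm all round. The handle is brittle, so never squeeze it with more than about 70 N, and do not let the lid jump up when it comes free; leave the culture dish inside and the things beside the box where they are. Finish while still holding the lid steady at that gap, resting on nothing.

Things in the scene. Friction and masses are not known exactly. Their poses are not given: they have to be found in the camera images.
- box: white desiccator box, 160 mm (x) by 170 mm (y), fixed to the worktop. Origin: centre of its underside, on the worktop; z up. Its rim, on which the shut lid rests, is 80 mm above the origin. Its -x side is the front (with a round hygrometer). Inside, a metal shelf plate lies 20 mm above the origin.
- handle (a point): centre of the black round bar handle across the middle of the lid, 40 mm above the lid's origin (120 mm above the worktop when shut). The bar lies along the lid's y axis, 12 mm thick, 116 mm long, on two 12 mm posts 100 mm apart; 24 mm free under it. Squeeze it across the lid's x.
- dish_center (a point): centre of a closed round culture dish, 61 mm across and 14 mm high, lying loose on the shelf plate inside the box; stays there
- bottle_center (a point): half-way up a small reagent bottle, 42 mm across and 99 mm high, standing loose at the left (+y) of the box; bystander
- jar_center (a point): centre of a low white round jar, 71 mm across and 28 mm high, standing loose at the right (-y) of the box; bystander
- lid: lift-off lid, clear with a grey frame, 170 by 176 mm, 0.25 to 0.4 kg. Origin: centre of the frame's underside; shut, 80 mm above the worktop at the box's centre, axes as the box's; its height over the rim is the gap. A plug 12 mm deep under it sits in sprung rubber lips. It gives only at a pull of about 12 to 18 N in all (peak within the first 5 mm), and is free 8 mm up: from there only its weight is felt.

How it is judged:
By the outcome, as a careful person would: the job done as asked, in the order asked, and still so for the second after the job is handed in, while the arm keeps its last pose, push and grip.
It also fails if it takes over 40 s, if anything falls off the work surface, if the arm or the gripper's body presses on something with over 40 N, if the wrist force passes 120 N, or if a joint passes its speed limit or range.

## Working session

There is one attempt and no reset: what is moved stays moved. The work goes in short steps, Python scripts to look and compute and a tool call to move; the robot and the scene stay as the last step left them, time stands still between calls to the robot, and variables do not carry over. Pictures are saved under pics/ and viewed, and the job is handed in when it is done.

Besides the shell and the picture viewer there is one more tool, called after "Emit:" as name(argument=value, ...), one argument or row to a line, values as JSON. step_arm: Moves the arm, as the interface text tells. Shift numbers are shares of 0.3 m and turn numbers shares of 45 degrees, none past 1 either way. Its arguments: {"type":"object","properties":{"steps":{"type":"array","items":{"type":"number"}},"grip_force":{"type":"number"}},"required":["steps"]}

```bash
mkdir -p pics; ls
cat > h.py <<'E'
import numpy as np, cv2
from rig import env, imaging, close_job
def ray(cal,px):
    K=np.array(cal["camera_matrix"],float);k=cal["k1"]
    p=cv2.undistortPoints(np.array([[px]],float),K,np.array([k,0,0,0],float))[0,0]
    return np.array([p[0],p[1],1.])
def w(cal,px,d):
    T=np.array(cal["world_from_camera"]);return T[:3,:3]@(ray(cal,px)*d)+T[:3,3]
def atz(cal,px,z):
    T=np.array(cal["world_from_camera"]);r=T[:3,:3]@ray(cal,px);return T[:3,3]+r*(z-T[2,3])/r[2]
E
python3 - <<'E'
from h import *
s=env.observe();print({k:np.round(v,3).tolist() for k,v in s.items()})
zs=dict(handle=.12,box=0,lid=.08,bottle_center=.0495,jar_center=.014,dish_center=.027)
for c in("side","top","wrist"):
    im,d=imaging.get_image(c);cal=imaging.get_calibration(c);cv2.imwrite(f"pics/{c}0.png",im)
    print(c,np.round(np.array(cal["world_from_camera"]),3).tolist(),cal["k1"])
    for t in zs:
        for r in imaging.pinpoint(c,t)[:2]:
            p=r["pixel"];print(c,t,np.round(p,1),round(r["score"],2),np.round(atz(cal,p,zs[t]),4),)
E
```

```text
pics
{'time_s': 0.0, 'q': [58.941, 21.841, 74.387, 0.0, 83.854, -12.337], 'qvel': [0.08, -0.066, -0.055, 0.042, 0.109, 0.096], 'joint_efforts': [0.0, -44.847, -23.128, -0.0, 0.005, 0.0], 'position': [0.176, 0.521, 0.248], 'tool_rot': [[-0.947, 0.321, -0.001], [0.321, 0.947, -0.001], [0.0, -0.001, -1.0]], 'ft_force': [0.7, 0.92, 1.4], 'wrist_torque': [-0.009, 0.006, -0.008], 'grip_width': 0.085}
side [[-0.989, -0.096, 0.115, 0.415], [-0.148, 0.52, -0.841, 1.062], [0.02, -0.849, -0.528, 0.742], [0.0, 0.0, 0.0, 1.0]] -0.01268720771058911
side handle [286. 157.] 0.72 [ 0.5157 -0.1235  0.12  ]
side box [280.7 191. ] 0.66 [ 0.5267 -0.1234  0.    ]
side lid [285.3 166.4] 0.72 [ 0.5176 -0.1383  0.08  ]
side bottle_center [275.3 203.8] 0.76 [0.5261 0.025  0.0495]
top [[-0.011, -0.99, 0.137, 0.4], [-1.0, 0.012, 0.008, 0.036], [-0.009, -0.137, -0.99, 1.239], [0.0, 0.0, 0.0, 1.0]] -0.058437091771851996
top handle [321.5 205.4] 0.63 [ 0.5147 -0.1406  0.12  ]
top bottle_center [258.8 203.2] 0.73 [0.5307 0.0308 0.0495]
top jar_center [372.5 219.6] 0.97 [ 0.4809 -0.309   0.014 ]
wrist [[0.322, 0.913, 0.252, 0.113], [0.947, -0.31, -0.087, 0.542], [-0.001, 0.266, -0.964, 0.374], [0.0, 0.0, 0.0, 1.0]] 0.020980030818361434
```

View pics/side0.png

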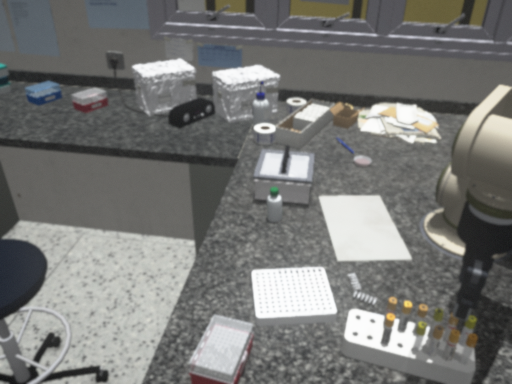

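View pics/top0.png

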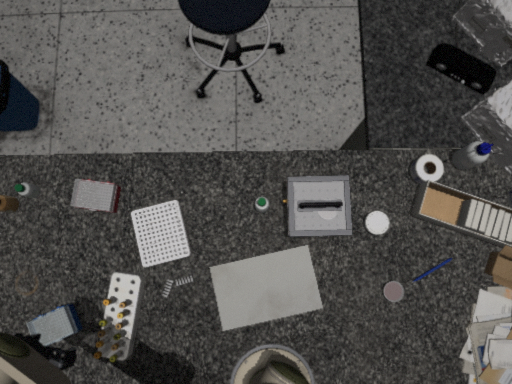

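Run:
```python
from h import *
im,d=imaging.get_image("top");cal=imaging.get_calibration("top")
cv2.imwrite("pics/topcrop.png",cv2.resize(im[165:250,240:400],None,fx=5,fy=5,interpolation=cv2.INTER_CUBIC))
for t in("handle","lid","box"):
    for r in imaging.regions_of("top",t)[:2]:
        m=r["mask"].astype(np.uint8);c=cv2.findContours(m,0,2)[0];c=max(c,key=cv2.contourArea)
        print(t,round(r["score"],2),m.sum(),cv2.minAreaRect(c), np.median(d[m>0]))
g=im[190:220,290:352].max(2);m=(g<60).astype(np.uint8)
n,l,st,ce=cv2.connectedComponentsWithStats(m)
i=1+st[1:,4].argmax();ys,xs=np.nonzero(l==i);print(st[i])
P=np.array([atz(cal,(x+290.,y+190.),.124)[:2] for x,y in zip(xs,ys)])
c=P.mean(0);u=np.linalg.svd(P-c)[2][0];print(c,u,np.ptp(P@u))
```

```text
handle 0.88 3885 ((318.6741638183594, 205.5726776123047), (62.094688415527344, 64.09371185302734), 88.21009063720703) 1.1522266
lid 0.86 3778 ((319.0633850097656, 205.4727325439453), (60.31351089477539, 63.31252670288086), 88.53119659423828) 1.1518579
[  9  12  43   7 224]
[ 0.51663107 -0.13604273] [ 0.02456367 -0.99969827] 0.11563868699157043
```

View pics/topcrop.png

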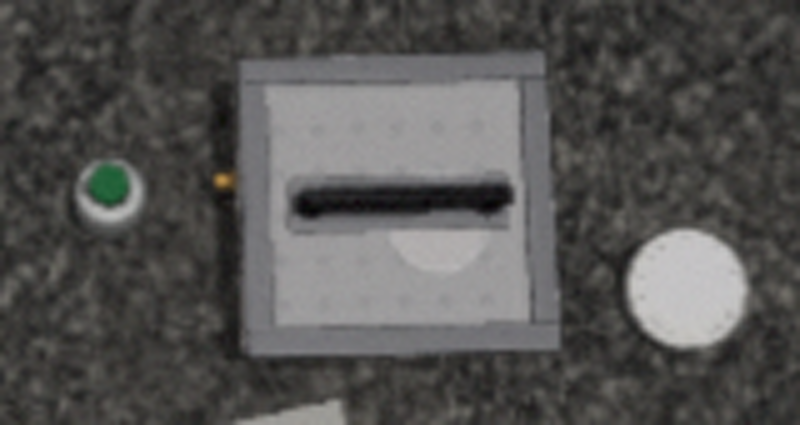

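Emit:
step_arm(
  steps=[1,-0.1,-0.1,0,0,0,0.1,1,-0.22,-0.21,0,0,0,0.2,1,-0.34,-0.33,0,0,0,0.3,1,-0.45,-0.44,0,0,0,0.4,1,-0.56,-0.54,0,0,0,0.5,1,-0.67,-0.65,0,0,0,0.6,1,-0.78,-0.75,0,0,0,0.7,1,-0.89,-0.855,0,0,0,0.778],
)

```text
time_s: 2.05
position: [0.3476, 0.1906, 0.2486]
tool_rot: [[-0.589, 0.808, 0.001], [0.808, 0.589, 0.0], [-0.0, 0.001, -1.0]]
ft_force: [0.5, -0.0, 0.4]
grip_width: 0.0856
```

```bash
cat >> h.py <<'E'
from scipy.spatial.transform import Rotation as R
def plan(pos,yaw):
    s=env.observe();p=np.array(s["position"]);M=np.array(s["tool_rot"])
    c,n=np.cos(np.radians(yaw)),np.sin(np.radians(yaw))
    G=np.array([[c,n,0],[n,-c,0],[0,0,-1.]])
    print("t",s["time_s"],"p",np.round(p,4),"yaw",np.degrees(np.arctan2(M[1,0],M[0,0])),"z",np.round(M[:,2],4),"F",np.round(s["ft_force"],2),"T",np.round(s["wrist_torque"],2),"gw",s["grip_width"])
    print("shift",np.round(M.T@(np.array(pos)-p)/.3,4),"turn",np.round(R.from_matrix(M.T@G).as_rotvec(degrees=True)/45,4))
E
python3 -c "
from h import *
plan((.517,-.136,.26),91.4)"
```

```text
t 2.05 p [0.3476 0.1906 0.2486] yaw 126.10115426337477 z [ 8.e-04  2.e-04 -1.e+00] F [ 0.49 -0.02  0.43] T [-0.06 -0.01  0.01] gw 0.08559920777913567
shift [-1.2123 -0.1852 -0.0378] turn [1.100e-03 1.000e-04 7.711e-01]
```

Emit:
step_arm(
  steps=[1,-0.15,-0.02,0,0,0,0.1,1,-0.3,-0.05,0,0,0,0.2,1,-0.45,-0.07,0,0,0,0.3,1,-0.6,-0.1,-0.01,0,0,0.45,1,-0.75,-0.12,-0.02,0,0,0.6,1,-0.9,-0.15,-0.03,0,0,0.7,1,-1,-0.185,-0.038,0,0,0.771,1,-1,-0.185,-0.038,0,0,0.771],
)

```text
time_s: 2.85
position: [0.4808, -0.0857, 0.2595]
tool_rot: [[-0.022, 1.0, 0.0], [1.0, 0.022, -0.001], [-0.001, 0.0, -1.0]]
ft_force: [0.0, -0.6, -0.6]
grip_width: 0.085
```

Run:
```python
from h import *
plan((.517,-.136,.26),91.4)
cal=imaging.get_calibration("wrist");im,d=imaging.get_image("wrist");cv2.imwrite("pics/w1.png",im)
for t,z in(("handle",.12),("lid",.08),("jar_center",.014),("bottle_center",.0495),("dish_center",.027)):
    for r in imaging.pinpoint("wrist",t)[:1]:
        p=r["pixel"];print(t,p,r["score"],atz(cal,p,z))
```

```text
t 2.85 p [ 0.4808 -0.0857  0.2595] yaw 91.27625682142508 z [ 4.e-04 -7.e-04 -1.e+00] F [ 0.   -0.6  -0.62] T [-0.04 -0.02  0.02] gw 0.08498168788591033
shift [-0.1702  0.1168 -0.0015] turn [ 0.0004  0.0009 -0.0027]
handle [293.6, 243.6] 0.6 [ 0.5183798  -0.13958856  0.12      ]
lid [288.8, 227.6] 0.89 [ 0.51804382 -0.13924293  0.08      ]
jar_center [248.0, 325.8] 0.63 [ 0.4751393  -0.31787691  0.014     ]
bottle_center [303.2, 70.0] 0.76 [0.52771137 0.02256577 0.0495    ]
```

View pics/w1.png

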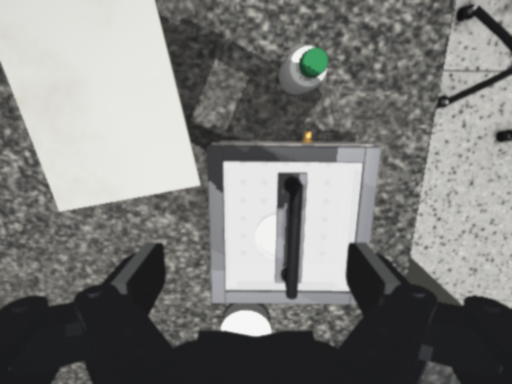

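Run:
```python
from h import *
im=cv2.imread("pics/w1.png");cal=imaging.get_calibration("wrist")
x0,y0=275,170;g=im[y0:302,x0:318].max(2);m=(g<45).astype(np.uint8)
n,l,st,ce=cv2.connectedComponentsWithStats(m);i=1+st[1:,4].argmax();print(st[i])
ys,xs=np.nonzero(l==i)
P=np.array([atz(cal,(x+x0+0.,y+y0+0.),.122)[:2] for x,y in zip(xs,ys)])
c=P.mean(0);u=np.linalg.svd(P-c)[2][0];t=(P-c)@u;print(c,u,np.ptp(t),c+u*(t.max()+t.min())/2,np.degrees(np.arctan2(u[1],u[0])))
for tt in np.linspace(t.min(),t.max(),9):
    k=abs(t-tt)<5e-3;print(P[k].mean(0).round(4),np.ptp((P[k]-c)@[u[1],-u[0]]).round(4))
# lid corners
for p in [(209,144),(379,147),(212,303)]: print(p,atz(cal,p,.083))
```

```text
[  8   7  18 119 641]
[ 0.51258548 -0.11269821] [ 0.00952801 -0.99995461] 0.11970258247947613 [ 0.51274715 -0.12966556] -89.45407699997722
[ 0.5112 -0.0725] 0.0125
[ 0.5131 -0.0834] 0.0136
[ 0.5126 -0.0998] 0.0041
[ 0.5126 -0.115 ] 0.0034
[ 0.5128 -0.1298] 0.0032
[ 0.5134 -0.1444] 0.0024
[ 0.5122 -0.1607] 0.0059
[ 0.5131 -0.1736] 0.0063
[ 0.5153 -0.1872] 0.0012
(209, 144) [ 0.43247055 -0.04709908  0.083     ]
(379, 147) [ 0.60087566 -0.04539123  0.083     ]
(212, 303) [ 0.43375775 -0.22837452  0.083     ]
```

Emit:
step_arm(
  steps=[1,-0.08,0.06,0,0,0,0,1,-0.17,0.118,0.1,0,0,-0.006,1,-0.17,0.118,0.13,0,0,-0.006,1,-0.17,0.118,0.13,0,0,-0.006],
)

```text
time_s: 3.55
position: [0.516, -0.1317, 0.2193]
tool_rot: [[-0.033, 0.999, -0.003], [0.999, 0.033, 0.002], [0.002, -0.003, -1.0]]
ft_force: [-0.1, 0.9, 1.1]
grip_width: 0.0854
```

Run:
```python
from h import *
plan((.517,-.136,.119),91)
cal=imaging.get_calibration("wrist");im,d=imaging.get_image("wrist");cv2.imwrite("pics/w2.png",im);np.save("d2.npy",d)
T=np.array(cal["world_from_camera"])
# depth cloud of bar
vv,uu=np.nonzero((d>0)&(d<.6))
K=np.array(cal["camera_matrix"],float)
q=cv2.undistortPoints(np.stack([uu,vv],1).astype(float)[:,None],K,np.array([cal["k1"],0,0,0],float))[:,0]
z=d[vv,uu];X=np.c_[q*z[:,None],z]@T[:3,:3].T+T[:3,3]
k=(abs(X[:,0]-.517)<.04)&(abs(X[:,1]+.138)<.09)&(X[:,2]>.108)&(X[:,2]<.14)
P=X[k];print(len(P),np.percentile(P[:,2],[5,50,95]))
c=np.median(P,0);u=np.linalg.svd((P-P.mean(0))[:,:2])[2][0];print(P.mean(0),u,P[:,:2].min(0),P[:,:2].max(0))
for y in np.arange(-.2,-.07,.01):
    s=P[abs(P[:,1]-y)<.005]
    if len(s)>5:print(round(y,3),len(s),np.percentile(s[:,0],[3,50,97]).round(4),s[:,2].max().round(4))
k=(X[:,2]>.072)&(X[:,2]<.1)&(abs(X[:,0]-.517)<.12)&(abs(X[:,1]+.138)<.11)
Q=X[k];print("lid",len(Q),Q[:,:2].min(0),Q[:,:2].max(0),np.median(Q[:,2]),cv2.minAreaRect((Q[:,:2]*1000).astype(np.float32)))
```

```text
t 3.55 p [ 0.516  -0.1317  0.2193] yaw 91.86777702497423 z [-0.0031  0.0018 -1.    ] F [-0.12  0.91  1.11] T [ 0.06  0.03 -0.01] gw 0.08542785614273357
shift [-0.0152  0.004   0.3344] turn [-0.0039 -0.0024  0.0193]
2217 [0.12171115 0.12548242 0.12694184]
[ 0.51826875 -0.13374312  0.1250624 ] [ 0.01161847 -0.9999325 ] [ 0.51181655 -0.19657491] [ 0.52474556 -0.07999796]
-0.2 13 [0.5144 0.5191 0.5237] 0.1264
-0.19 159 [0.5131 0.5189 0.5245] 0.1274
-0.18 157 [0.5136 0.5186 0.5242] 0.1284
-0.17 170 [0.5133 0.5189 0.5245] 0.1275
-0.16 178 [0.5131 0.5186 0.5242] 0.1277
-0.15 181 [0.5128 0.5182 0.5238] 0.1275
-0.14 195 [0.5125 0.5186 0.5242] 0.1281
-0.13 194 [0.513  0.5183 0.5238] 0.1279
-0.12 195 [0.5127 0.5181 0.524 ] 0.1276
-0.11 213 [0.5124 0.5178 0.5237] 0.1277
-0.1 211 [0.5121 0.5174 0.5232] 0.1279
-0.09 227 [0.5123 0.5177 0.5236] 0.1281
-0.08 124 [0.5124 0.5178 0.5233] 0.1275
lid 35414 [ 0.43192668 -0.22743311] [ 0.6037021  -0.04847292] 0.0882465633103433 ((518.115966796875, -138.05592346191406), (170.9630126953125, 177.8413543701172), 0.6900900602340698)
```

View pics/w2.png

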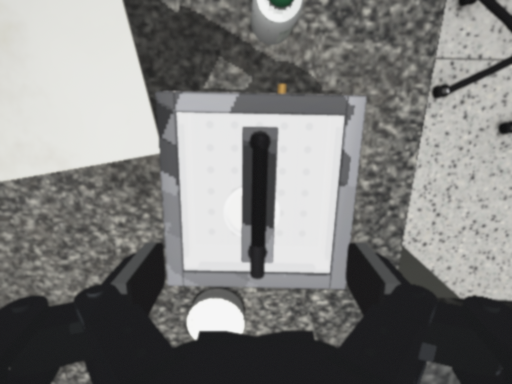

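Emit:
step_arm(
  steps=[1,-0.02,0.007,0.1,-0.004,-0.002,0.026,1,-0.02,0.007,0.2,-0.004,-0.002,0.026,1,-0.02,0.007,0.2,-0.004,-0.002,0.026,1,-0.02,0.007,0.2,-0.004,-0.002,0.026,1,-0.02,0.007,0.2,-0.004,-0.002,0.026],
)

```text
time_s: 4.1
position: [0.5196, -0.1383, 0.1629]
tool_rot: [[-0.012, 1.0, 0.006], [1.0, 0.012, -0.003], [-0.003, 0.006, -1.0]]
ft_force: [0.5, 0.5, 0.3]
grip_width: 0.0855
```

```bash
python3 -c "
from h import *
plan((.5183,-.138,.118),90.68)"
```

```text
t 4.1 p [ 0.5196 -0.1383  0.1629] yaw 90.71180235149698 z [ 0.0063 -0.0031 -1.    ] F [0.49 0.5  0.26] T [-0.    0.02 -0.03] gw 0.08549057474061413
shift [ 0.0016 -0.0051  0.1497] turn [0.008  0.0041 0.0007]
```

Emit:
step_arm(
  steps=[1,0.001,-0.005,0.05,0.008,0.004,0,1,0.001,-0.005,0.1,0.008,0.004,0,1,0.001,-0.005,0.15,0.008,0.004,0,1,0.001,-0.005,0.15,0.008,0.004,0,1,0.001,-0.005,0.15,0.008,0.004,0,1,0.001,-0.005,0.15,0.008,0.004,0],
)

```text
time_s: 4.7
position: [0.5181, -0.1384, 0.1171]
tool_rot: [[-0.012, 1.0, -0.001], [1.0, 0.012, 0.0], [0.0, -0.001, -1.0]]
ft_force: [0.5, -0.0, -0.9]
grip_width: 0.085
```

```bash
python3 -c "
from h import *
plan((.5183,-.138,.118),90.68)
im,d=imaging.get_image('wrist');cv2.imwrite('pics/w3.png',im)
"
```

```text
t 4.7 p [ 0.5181 -0.1384  0.1171] yaw 90.67856539569192 z [-9.e-04  4.e-04 -1.e+00] F [ 0.49 -0.03 -0.87] T [-0.03 -0.01 -0.04] gw 0.08502792467554142
shift [ 0.0014  0.0007 -0.0029] turn [-0.0012 -0.0006 -0.    ]
```

View pics/w3.png

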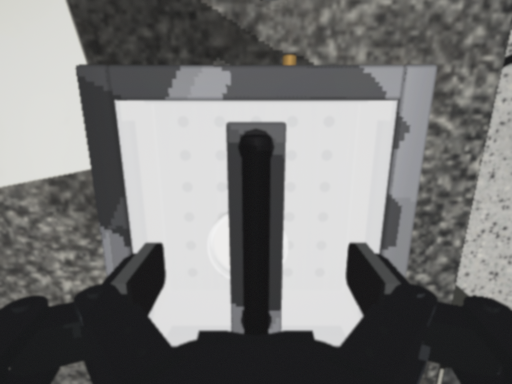

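Emit:
step_arm(
  steps=[0.5,0,0,0,0,0,0,0.25,0,0,0,0,0,0,0,0,0,0,0,0,0,0,0,0,0,0,0,0,0,0,0,0,0,0,0,0,0,0,0,0,0,0,0,0,0,0,0,0,0,0,0,0,0,0,0,0],
  grip_force=55,
)

```text
time_s: 5.55
position: [0.5177, -0.1382, 0.1158]
tool_rot: [[-0.012, 1.0, -0.003], [1.0, 0.012, 0.001], [0.001, -0.003, -1.0]]
ft_force: [1.4, 0.2, 2.0]
grip_width: 0.0101
```

```bash
python3 -c "
from h import *
plan((.5183,-.138,.118),90.68)"
```

```text
t 5.55 p [ 0.5177 -0.1382  0.1158] yaw 90.67066391606306 z [-0.0026  0.0014 -1.    ] F [1.37 0.19 2.04] T [ 0.06 -0.14  0.04] gw 0.010086509567608546
shift [ 0.0007  0.002  -0.0072] turn [-0.0033 -0.0018 -0.0002]
```

Emit:
step_arm(
  steps=[0,0,0,-0.003,0,0,0,0,0,0,-0.006,0,0,0,0,0,0,-0.006,0,0,0,0,0,0,-0.006,0,0,0],
)

```text
time_s: 5.95
position: [0.5171, -0.1381, 0.1167]
tool_rot: [[-0.012, 1.0, -0.005], [1.0, 0.012, 0.002], [0.002, -0.005, -1.0]]
ft_force: [3.0, -2.5, -13.3]
grip_width: 0.0102
```

Emit:
step_arm(
  steps=[0,0,0,-0.003,0,0,0,0,0,0,-0.003,0,0,0,0,0,0,-0.003,0,0,0],
)

```text
time_s: 6.25
position: [0.517, -0.138, 0.1182]
tool_rot: [[-0.012, 1.0, -0.005], [1.0, 0.012, 0.002], [0.002, -0.005, -1.0]]
ft_force: [-0.1, 0.3, -13.1]
grip_width: 0.0099
```

```bash
python3 -c "
from h import *
plan((.5183,-.138,.118),90.68)"
```

```text
t 6.25 p [ 0.517  -0.138   0.1182] yaw 90.67333024200084 z [-0.0046  0.0022 -1.    ] F [ -0.15   0.3  -13.1 ] T [-0.08 -0.04  0.02] gw 0.009874758901232827
shift [-0.0001  0.0043  0.0006] turn [-0.0058 -0.0028 -0.0001]
```

Emit:
step_arm(
  steps=[0,0,0,-0.002,0,0,0,0,0,0,-0.004,0,0,0,0,0,0,-0.004,0,0,0],
)

```text
time_s: 6.55
position: [0.5175, -0.1382, 0.1203]
tool_rot: [[-0.012, 1.0, -0.003], [1.0, 0.012, 0.001], [0.001, -0.003, -1.0]]
ft_force: [-3.4, 0.5, -4.2]
grip_width: 0.0102
```

Emit:
step_arm(
  steps=[0,0,0,-0.002,0,0,0,0,0,0,-0.004,0,0,0,0,0,0,-0.004,0,0,0],
)

```text
time_s: 6.85
position: [0.5183, -0.1385, 0.122]
tool_rot: [[-0.012, 1.0, -0.0], [1.0, 0.012, 0.0], [0.0, -0.0, -1.0]]
ft_force: [-0.7, 1.1, 5.4]
grip_width: 0.0102
```

Emit:
step_arm(
  steps=[0,0,0,-0.002,0,0,0,0,0,0,-0.004,0,0,0,0,0,0,-0.004,0,0,0],
)

```text
time_s: 7.15
position: [0.518, -0.1384, 0.1224]
tool_rot: [[-0.012, 1.0, -0.002], [1.0, 0.012, 0.001], [0.001, -0.002, -1.0]]
ft_force: [1.9, 0.1, 1.7]
grip_width: 0.0102
```

Emit:
step_arm(
  steps=[0,0,0,-0.002,0,0,0,0,0,0,-0.004,0,0,0,0,0,0,-0.004,0,0,0],
)

```text
time_s: 7.45
position: [0.5175, -0.1383, 0.1231]
tool_rot: [[-0.012, 1.0, -0.003], [1.0, 0.012, 0.002], [0.002, -0.003, -1.0]]
ft_force: [1.1, -1.3, -1.4]
grip_width: 0.0098
```

```bash
python3 -c "
from h import *
plan((.5183,-.138,.118),90.68)"
```

```text
t 7.45 p [ 0.5175 -0.1383  0.1231] yaw 90.66828994876437 z [-0.0034  0.0015 -1.    ] F [ 1.08 -1.33 -1.44] T [-0.05 -0.24 -0.03] gw 0.009842243210726853
shift [0.0009 0.0028 0.017 ] turn [-0.0043 -0.002  -0.0003]
```

```bash
cat > look.py <<'E'
from h import *
import sys
n=sys.argv[1]
plan((.5183,-.138,.118),90.68)
im,d=imaging.get_image('wrist');a,da=imaging.get_image('side')
cv2.imwrite(f'pics/l{n}.png',np.hstack([im[:, :400],cv2.resize(a[135:215,240:330],(400,356)) [:384] if 0 else cv2.copyMakeBorder(cv2.resize(a[135:215,240:330],(400,356),interpolation=cv2.INTER_CUBIC),0,28,0,0,0)]))
cal=imaging.get_calibration("wrist");T=np.array(cal["world_from_camera"]);K=np.array(cal["camera_matrix"],float)
vv,uu=np.nonzero((d>0)&(d<.6));q=cv2.undistortPoints(np.stack([uu,vv],1).astype(float)[:,None],K,np.array([cal["k1"],0,0,0],float))[:,0]
z=d[vv,uu];X=np.c_[q*z[:,None],z]@T[:3,:3].T+T[:3,3]
k=(X[:,2]>.07)&(X[:,2]<.125)&(abs(X[:,0]-.518)<.09)&(X[:,1]<-.045)&(X[:,1]>-.12)&(abs(X[:,0]-.518)>.03)
Q=X[k]
for i in range(4):
    A=np.c_[Q[:,0]-.518,Q[:,1]+.138,np.ones(len(Q))];co=np.linalg.lstsq(A,Q[:,2],rcond=None)[0];r=Q[:,2]-A@co;Q=Q[abs(r)<max(.002,2*r.std())]
print("lid plane slopes deg",np.degrees(co[:2]).round(2),"z centre",co[2].round(4),len(Q),r.std().round(4))
E
python3 look.py 1
python3 - <<'E'
# reference: same fit shut, from d2? pose unknown -> skip
E
```

```text
t 7.45 p [ 0.5175 -0.1383  0.1231] yaw 90.66828994876437 z [-0.0034  0.0015 -1.    ] F [ 1.08 -1.33 -1.44] T [-0.05 -0.24 -0.03] gw 0.009842243210726853
shift [0.0009 0.0028 0.017 ] turn [-0.0043 -0.002  -0.0003]
lid plane slopes deg [0.46 2.43] z centre 0.0935 28631 0.0012
```

View pics/l1.png

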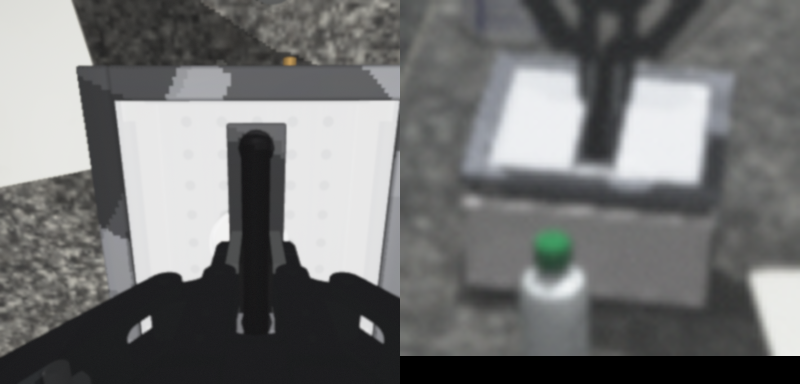

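Run:
```python
from h import *
cal=imaging.get_calibration("wrist");s=env.observe()
A=np.eye(4);A[:3,:3]=s["tool_rot"];A[:3,3]=s["position"];C=np.linalg.inv(A)@np.array(cal["world_from_camera"])
np.save("C.npy",C)
# w2 pose
yaw=np.radians(91.868);z=np.array([-.0031,.0018,-1]);x=np.array([-.033,.999,.002]);x-=z*(x@z)/(z@z);x/=np.linalg.norm(x);z/=np.linalg.norm(z)
B=np.eye(4);B[:3,:3]=np.c_[x,np.cross(z,x),z];B[:3,3]=[.516,-.1317,.2193]
K=np.array(cal["camera_matrix"],float)
def cloud(d,T):
    vv,uu=np.nonzero((d>0)&(d<.6));q=cv2.undistortPoints(np.stack([uu,vv],1).astype(float)[:,None],K,np.array([cal["k1"],0,0,0],float))[:,0]
    z=d[vv,uu];return np.c_[q*z[:,None],z]@T[:3,:3].T+T[:3,3]
d2=np.load("d2.npy");im,d=imaging.get_image("wrist")
cal=imaging.get_calibration("wrist")
for X in (cloud(d2,B@C),cloud(d,np.array(cal["world_from_camera"]))):
    for y in(-.055,-.07,-.085,-.1,-.115):
        print(y,[ (lambda k:(np.median(X[k,2]).round(4) if k.sum()>3 else None))((abs(X[:,0]-.518-x)<.006)&(abs(X[:,1]-y)<.005)&(X[:,2]>.07)&(X[:,2]<.12)) for x in(-.078,-.065,-.05,-.035,.035,.05,.065,.078)])
    print()
```

```text
-0.055 [np.float64(0.0904), np.float64(0.0903), np.float64(0.0902), np.float64(0.0903), np.float64(0.0902), np.float64(0.0902), np.float64(0.0901), np.float64(0.0902)]
-0.07 [np.float64(0.0902), np.float64(0.0878), np.float64(0.0874), np.float64(0.0876), np.float64(0.0874), np.float64(0.0873), np.float64(0.0875), np.float64(0.0901)]
-0.085 [np.float64(0.0904), np.float64(0.0876), np.float64(0.0873), np.float64(0.0872), np.float64(0.0872), np.float64(0.0872), np.float64(0.0876), np.float64(0.0901)]
-0.1 [np.float64(0.0904), np.float64(0.0876), np.float64(0.0876), np.float64(0.0875), np.float64(0.0875), np.float64(0.0873), np.float64(0.0875), np.float64(0.0902)]
-0.115 [np.float64(0.0904), np.float64(0.0878), np.float64(0.0876), np.float64(0.0875), np.float64(0.0875), np.float64(0.0875), np.float64(0.0877), np.float64(0.0904)]

-0.055 [np.float64(0.0968), np.float64(0.0969), np.float64(0.0971), np.float64(0.0971), np.float64(0.0977), np.float64(0.0978), np.float64(0.0979), np.float64(0.098)]
-0.07 [np.float64(0.0968), np.float64(0.0944), np.float64(0.0943), np.float64(0.0944), np.float64(0.0949), np.float64(0.095), np.float64(0.0954), np.float64(0.0981)]
-0.085 [np.float64(0.0969), np.float64(0.0941), np.float64(0.0941), np.float64(0.0942), np.float64(0.0948), np.float64(0.0949), np.float64(0.0953), np.float64(0.0981)]
-0.1 [np.float64(0.0969), np.float64(0.0942), np.float64(0.0941), np.float64(0.0944), np.float64(0.0949), np.float64(0.095), np.float64(0.0953), np.float64(0.0981)]
-0.115 [np.float64(0.097), np.float64(0.0944), np.float64(0.0943), np.float64(0.0944), np.float64(0.095), np.float64(0.0951), np.float64(0.0955), np.float64(0.0983)]
```

Emit:
step_arm(
  steps=[0,0,0,-0.003,0,0,0,0,0,0,-0.006,0,0,0,0,0,0,-0.01,0,0,0,0,0,0.001,-0.015,0.003,0,0,0,0,0.002,-0.021,0.006,0,0,0,0,0.003,-0.027,0.009,0,0,0,0,0.003,-0.033,0.011,0,0,0,0,0.003,-0.039,0.011,0,0,0,0,0.003,-0.042,0.011,0,0,0,0,0.003,-0.042,0.011,0,0],
)

```text
time_s: 8.6
position: [0.5185, -0.1382, 0.136]
tool_rot: [[-0.012, 1.0, -0.012], [1.0, 0.012, 0.001], [0.001, -0.012, -1.0]]
ft_force: [-1.2, -0.1, -1.9]
grip_width: 0.0098
```

Emit:
step_arm(
  steps=[0,0,0,0,0,0,0,0,0,0,0,0,0,0,0,0,0,0,0,0,0,0,0,0,0,0,0,0],
)

```text
time_s: 9.0
position: [0.5184, -0.1382, 0.1358]
tool_rot: [[-0.012, 1.0, -0.012], [1.0, 0.012, 0.002], [0.002, -0.012, -1.0]]
ft_force: [0.6, -0.3, -2.1]
grip_width: 0.0098
```

```bash
cat > chk.py <<'E'
from h import *
import sys
plan((.5183,-.138,.138),90.68)
cal=imaging.get_calibration("wrist");im,d=imaging.get_image("wrist");K=np.array(cal["camera_matrix"],float);T=np.array(cal["world_from_camera"])
cv2.imwrite(f"pics/w{sys.argv[1]}.png",im)
vv,uu=np.nonzero((d>0)&(d<.6));q=cv2.undistortPoints(np.stack([uu,vv],1).astype(float)[:,None],K,np.array([cal["k1"],0,0,0],float))[:,0]
z=d[vv,uu];X=np.c_[q*z[:,None],z]@T[:3,:3].T+T[:3,3]
k=(X[:,2]>.085)&(X[:,2]<.125)&(X[:,1]>-.118)&(X[:,1]<-.04)&(abs(X[:,0]-.518)<.1)
L=X[k];x0,x1=np.percentile(L[:,0],[.3,99.7]);y1=np.percentile(L[:,1],99.8);print("lid x",x0.round(4),x1.round(4),"mid",((x0+x1)/2).round(4),"y max",y1.round(4),"expect",-.138+.088)
# inner panel plane
P=L[(abs(L[:,0]-.518)<.058)&(abs(L[:,0]-.518)>.03)&(L[:,1]<-.075)]
A=np.c_[P[:,0]-.518,P[:,1]+.138,np.ones(len(P))]
co=np.linalg.lstsq(A,P[:,2],rcond=None)[0];print("panel slopes deg",np.degrees(co[:2]).round(2),"gap",(co[2]-.0875+.0003)*1000)
e=L[(L[:,1]>y1-.012)];print("edge slope",np.degrees(np.polyfit(e[:,0],e[:,2],1)[0]).round(2),"edge gap",(np.median(e[:,2])-.0903)*1000)
for sx in(-1,1):
    f=L[(abs(L[:,0]-.518-sx*.078)<.004)];print("side",sx,np.median(f[:,2]).round(4),np.degrees(np.polyfit(f[:,1],f[:,2],1)[0]).round(2))
a,da=imaging.get_image('side');cv2.imwrite(f"pics/s{sys.argv[1]}.png",cv2.resize(a[135:215,240:330],None,fx=6,fy=6,interpolation=cv2.INTER_CUBIC))
for c in("top","side"):
    imaging.get_image(c);C=imaging.get_calibration(c)
    for t,zz in(("lid",.1),("jar_center",.014),("bottle_center",.0495)):
        for r in imaging.pinpoint(c,t)[:1]:print(c,t,round(r["score"],2),r["pixel"],atz(C,r["pixel"],zz).round(4))
print(env.observe()["time_s"])
E
python3 chk.py 5
```

```text
t 9.0 p [ 0.5184 -0.1382  0.1358] yaw 90.66979904069036 z [-0.0119  0.0015 -0.9999] F [ 0.56 -0.27 -2.1 ] T [-0.02 -0.04  0.01] gw 0.00976388099098986
shift [ 0.0007 -0.0006 -0.0075] turn [-0.0151 -0.0021 -0.0002]
lid x 0.4342 0.6018 mid 0.518 y max -0.0501 expect -0.05000000000000002
panel slopes deg [-0.06 -0.31] gap 20.277100089009924
edge slope -0.04 edge gap 19.8122699958813
side -1 0.1103 -0.14
side 1 0.1101 -0.13
top lid 0.8 [320.9, 206.9] [ 0.5126 -0.142   0.1   ]
top jar_center 0.65 [373.4, 220.1] [ 0.4793 -0.3117  0.014 ]
top bottle_center 0.58 [259.5, 203.4] [0.5301 0.0288 0.0495]
side lid 0.71 [287.0, 160.6] [ 0.5134 -0.139   0.1   ]
side bottle_center 0.66 [268.8, 203.4] [0.5441 0.0262 0.0495]
9.5
```

View pics/s5.png

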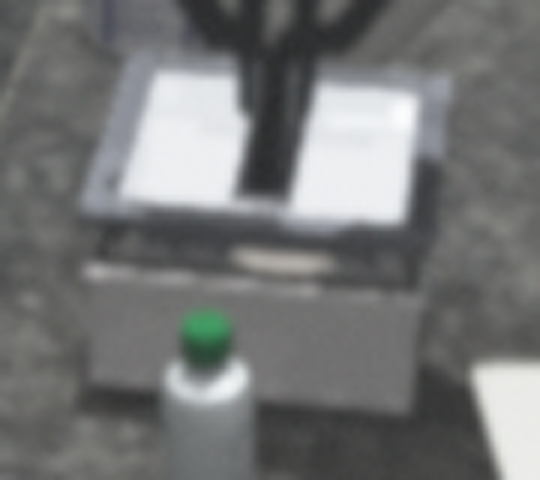

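View pics/w5.png

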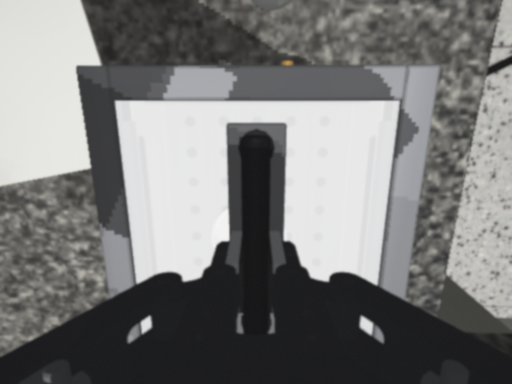

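The side picture shows an even dark gap under the lid, with the pale dish visible through it at about (285,262), and the bottle still standing. In the wrist picture the lid frame is symmetric about the bar (column 257). I'll hold for a moment, then hand in.

Emit:
step_arm(
  steps=[0,0,0,0,0,0,0,0,0,0,0,0,0,0,0,0,0,0,0,0,0,0,0,0,0,0,0,0,0,0,0,0,0,0,0],
)

```text
time_s: 10.0
position: [0.5185, -0.1382, 0.1358]
tool_rot: [[-0.012, 1.0, -0.012], [1.0, 0.012, 0.001], [0.002, -0.012, -1.0]]
ft_force: [0.3, -0.1, -2.2]
grip_width: 0.0103
```

```bash
python3 chk.py 6 && python3 -c "
from h import *
print(close_job())"
```

```text
t 10.0 p [ 0.5185 -0.1382  0.1358] yaw 90.66963884349792 z [-0.0118  0.0015 -0.9999] F [ 0.34 -0.12 -2.24] T [-0.02  0.02 -0.04] gw 0.010273311675564186
shift [ 0.0007 -0.0006 -0.0073] turn [-0.015  -0.0021 -0.0002]
lid x 0.4342 0.6017 mid 0.5179 y max -0.0501 expect -0.05000000000000002
panel slopes deg [-0.04 -0.26] gap 20.273560089419338
edge slope -0.04 edge gap 19.85426086922032
side -1 0.1103 -0.13
side 1 0.1102 -0.21
top lid 0.94 [320.4, 203.4] [ 0.5224 -0.1409  0.1   ]
top jar_center 0.88 [375.4, 224.7] [ 0.4655 -0.317   0.014 ]
top bottle_center 0.71 [263.8, 202.5] [0.5326 0.0162 0.0495]
side lid 0.66 [285.4, 161.9] [ 0.5173 -0.1299  0.1   ]
side bottle_center 0.91 [272.3, 203.5] [0.5345 0.025  0.0495]
10.5
the job is handed in; nothing more can be done
None
```

The lid is off its seal and held about 2 cm above the rim, and I handed the job in at 10.5 s. I gripped the bar at its centre with 55 N and pulled straight up in steps of about 0.6 to 1 mm. The strongest pull I read was about 13 N, and it then came free with only about 2 mm of upward movement per step.

**Gap and level:** The wrist depth picture put the gap at 19.9 to 20.3 mm, with the lid level to within about 0.3°. I had corrected a 0.5° tilt on the way up.

**Centring:** The lid was within about 0.5 mm of where it sat when shut. The reading stayed the same over the last second.

**Resting on nothing:** The wrist force was about 2.2 N, roughly the lid's own weight. That is a little under the lightest stated lid (0.25 kg, about 2.5 N), but force readings carried about 1 N of noise.

**Things beside the box:** The network positions for the bottle and jar scattered by 1 to 2 cm between pictures. They don't confirm on their own that nothing moved. The gripper never came near either one. The bottle still stood in the last side picture I viewed (about 1 s before the end), with the dish showing through the gap.

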